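Put the packing-desk things back in their matching tile pockets

ROBOT

A 7-joint arm with a two-finger parallel gripper is mounted at the origin on a cart in front of the work surface, level with it; the furniture and walls round the work are solid. World frame = base frame: x ahead of the robot, y to its left, z up, the work surface at z = 0. Lengths are in m, angles in rad, forces in N, time in s.
With the tool pointing down it reaches from about 0.35 to 0.9 m from the base axis. Payload 8.1 kg.
Tool frame: the origin (TCP) lies between the finger pads; the fingertips stand 25 mm ahead of it and the grasp point (between the pads) lies 6 mm ahead of it; z points along the fingers, y is the line along which they close (so a half turn about z gives the same grasp; the last joint's range is limited). The gripper opens to 85 mm and grips with 20 to 120 N. Pads are 22 mm wide; open, the fingers measure 114 mm over their backs; the gripper's body (76 mm by 85 mm) begins 54 mm behind the grasp point. The pads swing forward as they close: fully open they stand 13 mm farther back than shut.
Start: joints at [1.124, 0.434, 0.025, 1.573, -0.012, 1.134, -0.075], TCP at [0.211, -0.588, 0.256] pointing down, gripper open.
Joint ranges: [-2.62, 2.62], [-0.44, 2.09], [-1.27, 1.32], [0.08, 2.57], [-1.32, 4.46], [0.12, 2], [-2.74, 2.74]. Speed limits (rad/s): [2.22, 2.22, 3.01, 3.01, 3.14, 3.14, 3.14].

INTERFACE

Orientations are given as a unit quaternion [x, y, z, w].
In Python, from rig import get_obs, grab_frame, get_calibration, hand_in gives the robot as it stands.
- The arm moves only by the tool jog_arm, never from a script. Its arguments are lists of equal length, an entry for each row: "linear": the shift along the tool's x, y, z in m, a list of three; "roll": the turn about the tool's z in degrees. A call has 1 to 10 rows; each row is the pose to reach, as a shift and turn from the pose commanded when the call began, along the tool's axes at that moment; what a row does not reach only later rows make up. A row lasts 1/10 s, in which the tool goes at most 50 mm and 8.59 degrees, less where a joint would pass 70% of its speed; a pose out of reach is approached as far as the arm can. A call with a gripper value outside its range is refused whole. "gripper" is the opening, from 0 (shut) to 1 (fully open), set as the call begins (left out, the last holds). The fingers move at their own pace and stop on an object; the grip force is fixed at half the most. Time passes only in rows, so rows that repeat a pose let the fingers close. It gives the time, the measured TCP pose, the force, the opening and the grip force at its end, in the units of the state.
- get_obs(): the state, without advancing time (a new reading comes with each control period).
- grab_frame(name): name is "scene" or "top" or "wrist"; returns (picture, depth): 400x640x3 uint8, red, green, blue; 400x640 float32, m along the optical axis (not along the pixel's ray), 0 where there is no reading.
- get_calibration(name): a dict with "fx", "fy", "cx", "cy" (pixels), "distortion" ([k1, k2, p1, p2, k3] as OpenCV has them; the pictures are not rectified), "xyz" and "rotation" of the camera in the world. Camera axes: x right, y up, looking along -z (the intrinsics and any distortion apply to the point x, -y, -z); pixel columns grow to the right and rows downward; lengths in m; the calibration is good to about 2 mm. A picture is of the moment at which its call begins: read the wrist's pose just before it. get_calibration takes no time and is no camera call; for the wrist camera it gives the pose at the moment of the call.
- hand_in(): hands the job in; it is judged then, once.
The state is a dict: "clock": time; "q": joint angles; "joint_vel": joint speeds; "effort": joint torques, N m; "position": TCP position; "tcp_rot": TCP orientation; "contact_force": force on the tool from outside, world axes, zero at the start; "wrist_torque": the same for the moment, N m; "grip_width": finger opening in m; "gripper_force": force on a finger pad.
Only numpy, scipy, OpenCV 4.12 (cv2) and the standard library are available. Lean on these libraries where they do the work, as an engineer would, in place of code of your own. Each camera call takes 0.05 s, during which the arm holds its last target. There are 200 camera calls.

TASK

Put the four small things that stand about on the green mat back in their own pockets: the stamp in the brown oblong pocket, the glue stick in the small round blue one, the bulldog clip in the black one and the roll of labels in the large round yellow one. Each must end upright as it stands now, flat on the floor of its pocket, with the stamp and the clip lying lengthwise along theirs (either way round). Leave the stapler and the card box where they are.

Things in the scene. Friction and masses are not known exactly. Their poses are not given: they have to be found in the camera images.
- stamp: Brown wooden hand stamp standing on its base, 64 mm high, 25 to 50 g. Base 22 mm (x) by 46 mm (y), 18 mm high; above it a handle about 22 mm thick both ways, up to 64 mm, to be gripped across x about 45 mm above the underside. Origin: centre of the underside; y along the base's length, z up.
- glue_stick: Upright glue stick, white with a blue cap, round, 25 mm thick, 88 mm high, 20 to 42 g. Origin: centre of its underside, z up along its axis.
- bulldog_clip: Black metal bulldog clip lying on its side, 20 to 42 g. Its wedge-shaped black body is 32 mm wide (x), up to 19 mm high and reaches from y = -21 to +3 mm; flat wire handles, 3 mm high, from y = 0 to +21 mm (43 mm overall). Grip the body across x, about 9 mm to the -y side of the origin. Origin: middle of the 32 x 43 mm outline, at the underside; z up.
- label_roll: Roll of white stickers with a brown core, lying with its axis upright, 64 mm across, 38 mm high, 75 to 155 g. Origin: centre of its underside; z up.
- tile_brown: Fixed grey organiser tile, 92 x 92 mm and 4 mm thick, with a brown oblong pocket, 38 mm (x) by 62 mm (y), meant for the stamp, in its middle, surrounded by a white lip 4 mm wide that stands 4 mm above the pocket's floor. Origin: centre of the tile's underside, below the pocket's centre; pocket floor 4 mm above the origin, top of the lip 8 mm. z up, y along the pocket's length.
- tile_blue: Fixed grey organiser tile, 92 x 92 mm and 4 mm thick, with a round blue pocket, 42 mm in diameter, meant for the glue stick, in its middle, surrounded by a white lip 4 mm wide that stands 4 mm above the pocket's floor. Origin: centre of the tile's underside, below the pocket's centre; pocket floor 4 mm above the origin, top of the lip 8 mm. z up.
- tile_black: Fixed grey organiser tile, 92 x 92 mm and 4 mm thick, with a black oblong pocket, 48 mm (x) by 59 mm (y), meant for the bulldog clip, in its middle, surrounded by a white lip 4 mm wide that stands 4 mm above the pocket's floor. Origin: centre of the tile's underside, below the pocket's centre; pocket floor 4 mm above the origin, top of the lip 8 mm. z up, y along the pocket's length.
- tile_yellow: Fixed grey organiser tile, 92 x 92 mm and 4 mm thick, with a round yellow pocket, 80 mm in diameter, meant for the roll of labels, in its middle, surrounded by a white lip 4 mm wide that stands 4 mm above the pocket's floor. Origin: centre of the tile's underside, below the pocket's centre; pocket floor 4 mm above the origin, top of the lip 8 mm. z up.
- stapler: Desk stapler with a red top, 30 x 130 x 56 mm, beyond the mat; not to be moved. Origin: centre of its underside, y along its length.
- card_box: Grey box with a dark lid, 58 x 96 x 31 mm, beyond the mat; not to be moved. Origin: centre of its underside, y along its length.

How it is judged:
By the outcome, as a careful person would: the job done as asked, in the order asked, and still so for the second after the job is handed in, with the robot touching nothing.
It also fails if it takes over 93 s, if anything falls off the work surface, if the arm or the gripper's body presses on something with over 40 N, if the wrist force passes 120 N, or if a joint passes its speed limit or range.

## Working session

There is one attempt and no reset: what is moved stays moved. The work goes in short steps, Python scripts to look and compute and a tool call to move; the robot and the scene stay as the last step left them, time stands still between calls to the robot, and variables do not carry over. Pictures are saved under pics/ and viewed, at most 14 in all, crops included, and the job is handed in when it is done.

Besides the shell and the picture viewer there is one more tool, called by a JSON object that holds its "op" and its "data", one argument or row to a line. jog_arm: Moves the arm, as the interface text tells. Its arguments: {"type":"object","properties":{"linear":{"type":"array","items":{"type":"array","items":{"type":"number"}}},"roll":{"type":"array","items":{"type":"number"}},"gripper":{"type":"number"}},"required":["linear","roll"]}

```bash
mkdir -p pics
cat > h.py <<'E'
import numpy as np, cv2
from rig import *
from scipy.spatial.transform import Rotation as R
def save(n,name):
    p,d=grab_frame(n); cv2.imwrite(f'pics/{name}.png',p[:,:,::-1]); np.savez(f'pics/{name}.npz',p=p,d=d); return p,d
E
python3 - <<'E'
from h import *
o=get_obs(); print(o)
for n in('top','scene'):
    save(n,n+'0'); print(get_calibration(n))
E
```

```text
{'clock': 0.0, 'q': array([ 1.12437974,  0.43521736,  0.02499515,  1.57412155, -0.01161583,
        1.13396   , -0.07508181]), 'joint_vel': array([-7.72017732e-04, -4.05041808e-04,  1.03237296e-03,  7.41806415e-06,
        3.19364928e-04, -8.01300875e-04, -1.82101431e-04]), 'effort': array([-3.01755963e-04, -6.70463848e+01,  1.02540705e+00, -3.16208231e+01,
        1.55554118e-02,  1.25659921e-02,  1.56132182e-05]), 'position': array([ 0.21046217, -0.58800413,  0.25552021]), 'tcp_rot': array([ 9.85266554e-01,  1.71024002e-01, -2.00429089e-04, -7.54290528e-04]), 'contact_force': array([ 0.5842777 , -0.88275826,  0.32825931]), 'wrist_torque': array([-0.06405231,  0.02525206,  0.01298715]), 'gripper_force': 0.0, 'grip_width': 0.08550665718277538}
{'fx': 465.955985588125, 'fy': 465.955985588125, 'cx': 324.48076003306375, 'cy': 207.70938914677987, 'distortion': array([-0.00148615,  0.        ,  0.        ,  0.        ,  0.        ]), 'xyz': array([0.490459  , 0.15642348, 1.08917769]), 'rotation': array([ 0.03043855, -0.02602426, -0.70519079,  0.70788571])}
{'fx': 511.78666334401663, 'fy': 511.78666334401663, 'cx': 320.68196943865195, 'cy': 200.3793800788794, 'distortion': array([-0.0113021,  0.       ,  0.       ,  0.       ,  0.       ]), 'xyz': array([ 0.06430665, -0.13723476,  0.80916626]), 'rotation': array([ 0.27901834, -0.15475861, -0.47510547,  0.82004471])}
```

View pics/top0.png

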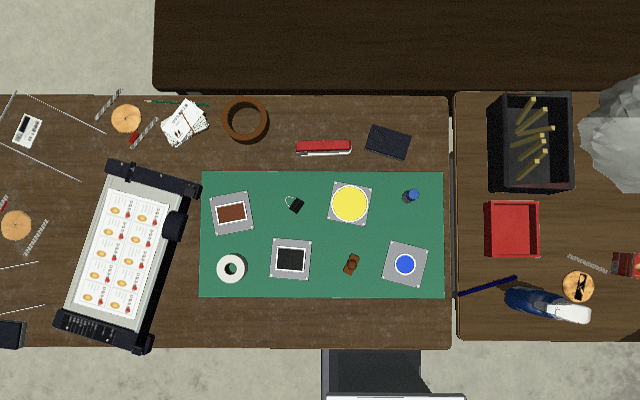

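View pics/scene0.png

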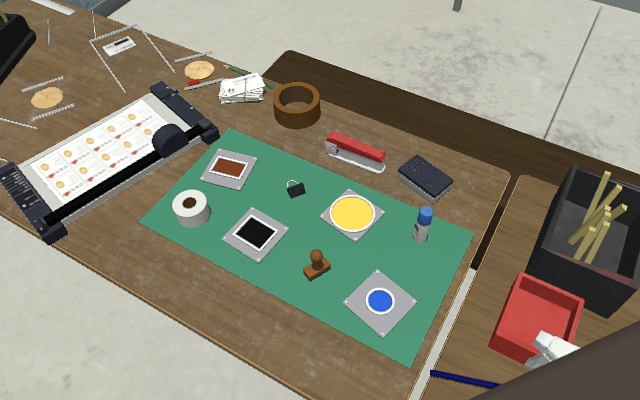

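The top view shows the stamp at (351,264), glue stick at (411,195), clip at (294,205) and roll at (231,268). The pockets are brown (232,212), black (291,258), yellow (349,203) and blue (405,264). The scene view shows the same layout, with everything upright.

```bash
cat >> h.py <<'E'
def rays(c,uv):
    K=np.array([[c['fx'],0,c['cx']],[0,c['fy'],c['cy']],[0,0,1]])
    u=cv2.undistortPoints(np.asarray(uv,float).reshape(-1,1,2),K,c['distortion'])[:,0]
    return R.from_quat(c['rotation']).apply(np.c_[u[:,0],-u[:,1],-np.ones(len(u))])
def plane(c,uv,z):
    r=rays(c,uv); return c['xyz']+r*((z-c['xyz'][2])/r[:,2])[:,None]
def cloud(c,d):
    v,u=np.mgrid[0:400,0:640]; r=rays(c,np.stack([u,v],-1).reshape(-1,2))
    return (c['xyz']+r*d.reshape(-1,1)).reshape(400,640,3)
def rect(c,mask,z):
    """largest blob of mask, cast on plane z: centre, sizes, direction of long side (deg, world)"""
    cs,_=cv2.findContours(mask.astype(np.uint8),cv2.RETR_EXTERNAL,cv2.CHAIN_APPROX_NONE)
    k=max(cs,key=cv2.contourArea)
    p=plane(c,k.reshape(-1,2),z)[:,:2]
    (x,y),(w,h),_=r=cv2.minAreaRect((p*1000).astype(np.float32))
    b=cv2.boxPoints(r); e=[b[1]-b[0],b[2]-b[1]]; e=max(e,key=np.linalg.norm)
    return np.round([x,y,max(w,h),min(w,h),np.degrees(np.arctan2(e[1],e[0]))%180],1)
E
python3 - <<'E'
from h import *
for n in('top','scene'):
    f=np.load(f'pics/{n}0.npz'); c=get_calibration(n); p=f['p']; P=cloud(c,f['d'])
    H,S,V=[a.astype(int) for a in cv2.split(cv2.cvtColor(p,cv2.COLOR_RGB2HSV))]
    reg=(P[...,0]>.27)&(P[...,0]<.6)&(P[...,1]<.46)&(P[...,1]>-.13)
    low=reg&(P[...,2]<.012)
    G=lambda m:cv2.morphologyEx(m.astype(np.uint8),cv2.MORPH_OPEN,np.ones((3,3)))
    print(n,'mat z',np.median(P[...,2][reg&(H>60)&(H<90)&(S>80)]))
    print('brown',rect(c,G(low&(H<20)&(S>100)&(V>40)),.004))
    print('blue',rect(c,G(low&(H>100)&(H<130)&(S>120)),.004))
    print('yellow',rect(c,G(low&(H>20)&(H<35)&(S>120)),.004))
    print('black',rect(c,G(low&(V<60)),.004))
    hi=G(reg&(P[...,2]>.013)&(P[...,2]<.12))
    nn,L,st,_=cv2.connectedComponentsWithStats(hi)
    for i in range(1,nn):
        if st[i,4]>15:
            q=P[L==i]; zt=np.percentile(q[:,2],95); t=q[q[:,2]>zt-.006]
            m=(t.min(0)+t.max(0))/2
            print(st[i],'ztop %.3f'%zt,'top centre',m.round(4),'ext',np.ptp(q,axis=0).round(3),rect(c,L==i,.015))
w=get_calibration('wrist'); o=get_obs(); T=R.from_quat(o['tcp_rot'])
print('wrist in tool',T.inv().apply(w['xyz']-o['position']).round(4),(T.inv()*R.from_quat(w['rotation'])).as_matrix().round(2),w['fx'],w['cx'],w['cy'])
E
```

```text
top mat z 0.0005728964234763545
brown [319.3 -57.7 139.3  96.1  88.8]
blue [447.4 -22.2  39.4  36.8  90.2]
yellow [574.5 104.9  77.2  46.8  90.2]
black [457.9 243.1  58.6  45.4  85.9]
[403 195  15   8  85] ztop 0.091 top centre [ 0.5946 -0.0271  0.0883] ext [0.011 0.021 0.077] [598.5 -34.5  32.5  16.3  90.2]
[291 199  10  12  70] ztop 0.022 top centre [0.5833 0.2303 0.0191] ext [0.026 0.021 0.009] [583.8 229.5  31.5  13.9 143.6]
[216 254  31  29 619] ztop 0.041 top centre [0.4382 0.3746 0.0399] ext [0.062 0.065 0.031] [437.1 377.   68.9  63.7  90.3]
[344 254  15  21 194] ztop 0.065 top centre [0.4481 0.1023 0.0632] ext [0.045 0.032 0.054] [446.9 101.1  45.   24.5 153.4]
scene mat z 0.00382711937681407
brown [306.8 -49.3  89.2  47.7 119.8]
blue [452.4 -20.   38.5  35.7 119.7]
yellow [579.1 109.4  78.   48.6  89.5]
black [462.5 247.2  56.4  45.   85.8]
[288 183  16  11 106] ztop 0.024 top centre [0.5821 0.23   0.0217] ext [0.03  0.022 0.012] [584.  231.4  33.5  17.1 145.7]
[ 172  190   37   35 1018] ztop 0.044 top centre [0.4371 0.375  0.0419] ext [0.066 0.065 0.033] [443.5 385.2  87.5  66.   52.9]
[413 211  18  30 389] ztop 0.092 top centre [ 0.5937 -0.0273  0.0902] ext [0.013 0.026 0.08 ] [623.2 -21.2  67.6  26.2  10.1]
[303 250  27  30 448] ztop 0.067 top centre [0.4465 0.1039 0.0658] ext [0.048 0.037 0.058] [453.4 113.3  49.3  47.1 155.1]
wrist in tool [ 0.0663 -0.0006 -0.1185] [[-0.    0.97  0.26]
 [ 1.    0.    0.  ]
 [ 0.    0.26 -0.97]] 340.1025181052727 317.99771597256057 196.6623787041196
```

```bash
cat >> h.py <<'E'
def go(x,y,z,yaw=None):
    """print the shift in tool axes (mm) and roll (deg) to TCP x,y,z (mm), tool-x heading yaw (mod 180, nearest)"""
    o=get_obs(); T=R.from_quat(o['tcp_rot']); a=T.apply([1,0,0]); h=np.degrees(np.arctan2(a[1],a[0]))
    d=T.inv().apply(np.array([x,y,z])-o['position']*1000)
    r=0 if yaw is None else -((yaw-h+90)%180-90)
    print('heading %.1f shift'%h,d.round(1),'roll %.1f'%r,'q7 %.2f t %.1f'%(o['q'][6],o['clock']))
E
python3 - <<'E'
from h import *
for n in('top','scene'):
    f=np.load(f'pics/{n}0.npz'); c=get_calibration(n); p=f['p']; P=cloud(c,f['d'])
    H,S,V=[a.astype(int) for a in cv2.split(cv2.cvtColor(p,cv2.COLOR_RGB2HSV))]
    reg=(P[...,0]>.36)&(P[...,0]<.66)&(P[...,1]<.46)&(P[...,1]>-.09)
    low=reg&(P[...,2]<.012)
    G=lambda m:cv2.morphologyEx(m.astype(np.uint8),cv2.MORPH_OPEN,np.ones((3,3)))
    print(n,'brown',rect(c,G(low&(P[...,1]>.3)&(H<20)&(S>100)&(V>40)),.004))
    print('blue',rect(c,G(low&(P[...,0]<.52)&(H>100)&(H<130)&(S>120)),.004))
    print('yellow',rect(c,G(low&(H>20)&(H<35)&(S>120)),.004))
    m=G(reg&(P[...,0]>.54)&(P[...,1]<.05)&(P[...,2]>.02)&(P[...,2]<.12)); q=P[m>0]; t=q[q[:,2]>np.percentile(q[:,2],95)-.006]
    print('glue',(t.min(0)+t.max(0))/2,np.ptp(q,axis=0))
go(447,102,180,153)
E
```

```text
top brown [564.7 382.7  61.1  35.5 101.6]
blue [447.4 -22.2  39.4  36.8  90.2]
yellow [588.7 104.9  77.2  75.1  90.2]
glue [ 0.60103757 -0.02816165  0.08966633] [0.023859   0.02346341 0.07385412]
scene brown [569.7 387.9  59.   33.  102.1]
blue [452.4 -20.   38.5  35.7 119.7]
yellow [594.1 109.5  77.7  74.2 119.5]
glue [ 0.60024764 -0.02701906  0.09087429] [0.02599027 0.02598484 0.07397021]
heading 19.7 shift [ 455.2 -569.9   76.3] roll 46.7 q7 -0.08 t 0.1
```

Run:
```python
from h import *
f=np.load('pics/top0.npz');c=get_calibration('top');P=cloud(c,f['d'])
for y0 in np.arange(-.6,.5,.1):
    m=(P[...,1]>y0)&(P[...,1]<y0+.1)&(P[...,0]>.1)&(P[...,0]<.7)&(f['d']>0)
    if m.any(): q=P[m]; i=q[:,2].argmax(); print(round(y0,1),q[i].round(3))
```

```text
-0.6 [ 0.67  -0.501  0.112]
-0.5 [ 0.7   -0.48   0.144]
-0.4 [ 0.378 -0.301  0.252]
-0.3 [ 0.384 -0.283  0.259]
-0.2 [ 0.381 -0.153  0.014]
-0.1 [ 0.605 -0.021  0.094]
-0.0 [0.454 0.098 0.065]
0.1 [0.443 0.103 0.067]
0.2 [0.57  0.236 0.022]
0.3 [0.414 0.362 0.044]
0.4 [0.523 0.498 0.092]
```

{"op": "jog_arm", "data": {
  "linear": [
    [0,0,-0.02],
    [0.03,-0.04,-0.02],
    [0.06,-0.08,-0.02],
    [0.09,-0.115,-0.02],
    [0.12,-0.15,-0.02],
    [0.15,-0.19,-0.02],
    [0.18,-0.23,-0.02],
    [0.21,-0.265,-0.02],
    [0.24,-0.3,-0.02],
    [0.24,-0.3,-0.02]
  ],
  "roll": [5,10,15,20,25,30,35,40,46.7,46.7]
}}

```text
clock: 1.1
position: [0.3371, -0.22, 0.2763]
tcp_rot: [0.973, -0.233, 0.0, -0.001]
contact_force: [0.3, 0.2, 0.2]
grip_width: 0.0854
gripper_force: 0.0
```

Run:
```python
from h import *
go(447,102,190,153)
```

```text
heading -26.9 shift [ -47.8 -336.7   86.8] roll 0.1 q7 -1.60 t 1.1
```

{"op": "jog_arm", "data": {
  "linear": [
    [-0.005,-0.035,0.01],
    [-0.01,-0.07,0.02],
    [-0.015,-0.105,0.03],
    [-0.02,-0.14,0.04],
    [-0.025,-0.175,0.05],
    [-0.03,-0.21,0.06],
    [-0.035,-0.245,0.07],
    [-0.04,-0.29,0.08],
    [-0.048,-0.337,0.087],
    [-0.048,-0.337,0.087]
  ],
  "roll": [-8,-16,-24,-32,-40,-48,-56,-64,-72,-80]
}}

```text
clock: 2.1
position: [0.4467, 0.1033, 0.1888]
tcp_rot: [0.892, 0.452, 0.001, -0.002]
contact_force: [-0.4, -0.3, 0.2]
grip_width: 0.0853
gripper_force: 0.0
```

{"op": "jog_arm", "data": {
  "linear": [
    [0,0,0],
    [0,0,0],
    [0,0,0],
    [0,0,0],
    [0,0,0],
    [0,0,0],
    [0,0,0],
    [0,0,0],
    [0,0,0],
    [0,0,0]
  ],
  "roll": [-8,-16,-24,-32,-40,-48,-56,-64,-72,-80]
}}

```text
clock: 3.1
position: [0.4458, 0.0963, 0.189]
tcp_rot: [0.396, 0.918, -0.0, -0.0]
contact_force: [-0.2, -0.1, 0.1]
grip_width: 0.0854
gripper_force: 0.0
```

{"op": "jog_arm", "data": {
  "linear": [
    [0,0,0],
    [0,0,0],
    [0,0,0],
    [0,0,0]
  ],
  "roll": [-8,-16,-20,-20]
}}

```text
clock: 3.5
position: [0.4458, 0.0963, 0.1889]
tcp_rot: [0.233, 0.972, -0.0, -0.0]
contact_force: [0.1, -0.1, -0.0]
grip_width: 0.0854
gripper_force: 0.0
```

Run:
```python
from h import *
go(447,102,190,153); print(get_obs()['position'])
save('wrist','w1'); c=get_calibration('wrist'); np.save('pics/w1c.npy',c,allow_pickle=True)
```

```text
heading 153.0 shift [ 1.5  5.6 -1.1] roll 0.0 q7 0.38 t 3.5
[0.44577533 0.09630311 0.1889465 ]
```

View pics/w1.png

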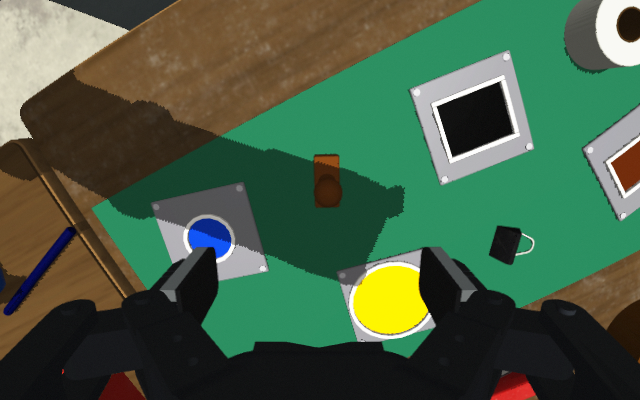

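The wrist view is centred on the stamp (327,183), with its base aligned to the tool. The blue, yellow and black pockets and the clip (507,245) are also visible.

```bash
cat >> h.py <<'E'
G=lambda m:cv2.morphologyEx(m.astype(np.uint8),cv2.MORPH_OPEN,np.ones((3,3)))
def hsv(p): return [a.astype(int) for a in cv2.split(cv2.cvtColor(p,cv2.COLOR_RGB2HSV))]
def near(P,x,y,r): return np.hypot(P[...,0]-x/1000,P[...,1]-y/1000)<r/1000
def mid(q): return ((q.min(0)+q.max(0))/2*1000).round(1), (np.ptp(q,axis=0)*1000).round(1)
E
python3 - <<'E'
from h import *
f=np.load('pics/w1.npz'); c=np.load('pics/w1c.npy',allow_pickle=True).item(); P=cloud(c,f['d']); H,S,V=hsv(f['p'])
print('mat z',np.median(P[...,2][near(P,447,102,90)&(H>60)&(H<90)&(S>80)]))
m=G(near(P,447,102,45)&((H<25)|(H>170))&(S>100)); ys,xs=np.nonzero(m); print(xs.min(),xs.max(),ys.min(),ys.max())
q=P[m>0]; print('z max',q[:,2].max(),'handle',mid(q[q[:,2]>.035]))
b=(m>0)&(P[...,2]<.025)&(P[...,2]>.008); print('base',rect(c,b,.018), rect(c,m,.018))
print('blue',rect(c,G(near(P,447,-22,40)&(H>100)&(H<130)&(S>120)),.004))
print('yellow',rect(c,G(near(P,589,106,50)&(H>20)&(H<35)&(S>120)),.004))
print('black',rect(c,G(near(P,458,243,45)&(V<60)),.004))
E
```

```text
mat z 0.0029218494606340073
314 341 155 206
z max 0.06808308209354053 handle (array([447.8, 104.4,  61.2]), array([21.3, 21. , 13.9]))
base [438.8 109.   25.4  20.8 153.7] [448.5 105.7  45.4  23.8 152.9]
blue [448.3 -20.3  41.6  36.1  38.4]
yellow [592.  103.3  78.6  72.7 170.4]
black [461.3 246.8  58.6  47.9  84.9]
```

Run:
```python
from h import *
go(448,104.3,52,153)
```

```text
heading 152.9 shift [  1.5   8.1 137. ] roll -0.1 q7 0.38 t 3.5
```

{"op": "jog_arm", "data": {
  "linear": [
    [0.0015,0.008,0.02],
    [0.0015,0.008,0.05],
    [0.0015,0.008,0.08],
    [0.0015,0.008,0.11],
    [0.0015,0.008,0.13],
    [0.0015,0.008,0.137],
    [0.0015,0.008,0.137],
    [0.0015,0.008,0.137]
  ],
  "roll": [0,0,0,0,0,0,0,0]
}}

```text
clock: 4.35
position: [0.4486, 0.105, 0.0531]
tcp_rot: [0.234, 0.972, 0.0, 0.0]
contact_force: [-0.2, -0.9, 1.7]
grip_width: 0.0854
gripper_force: 0.0
```

{"op": "jog_arm", "data": {
  "linear": [
    [0,0,0],
    [0,0,0],
    [0,0,0],
    [0,0,0],
    [0,0,0],
    [0,0,0],
    [0,0,0],
    [0,0,0]
  ],
  "roll": [0,0,0,0,0,0,0,0],
  "gripper": 0
}}

```text
clock: 5.15
position: [0.4481, 0.1045, 0.0526]
tcp_rot: [0.234, 0.972, -0.0, 0.0]
contact_force: [-1.0, -0.3, 5.2]
grip_width: 0.0193
gripper_force: 58.3
```

{"op": "jog_arm", "data": {
  "linear": [
    [0,0,-0.01],
    [0,0,-0.03],
    [0,0,-0.06],
    [0,0,-0.09],
    [0,0,-0.11],
    [0,0,-0.12],
    [0,0,-0.12]
  ],
  "roll": [0,0,0,0,0,0,0]
}}

```text
clock: 5.85
position: [0.4487, 0.1049, 0.1735]
tcp_rot: [0.234, 0.972, 0.0, 0.001]
contact_force: [-0.1, 0.0, -1.8]
grip_width: 0.0191
gripper_force: 58.5
```

Run:
```python
from h import *
print(get_obs()['grip_width']); go(566,384,172,101.6)
```

```text
0.019129730029913986
heading 153.0 shift [ 22.3 301.9   1.8] roll 51.4 q7 0.33 t 5.8
```

{"op": "jog_arm", "data": {
  "linear": [
    [0.001,0.01,0],
    [0.003,0.04,0],
    [0.006,0.08,0],
    [0.009,0.12,0],
    [0.012,0.16,0],
    [0.015,0.2,0],
    [0.018,0.24,0],
    [0.02,0.275,0],
    [0.022,0.295,0],
    [0.022,0.302,0]
  ],
  "roll": [3,8,14,20,26,32,38,44,49,51.4]
}}

```text
clock: 6.85
position: [0.5646, 0.3865, 0.17]
tcp_rot: [0.632, 0.775, -0.001, -0.001]
contact_force: [-0.7, -1.0, 0.7]
grip_width: 0.0195
gripper_force: 58.6
```

{"op": "jog_arm", "data": {
  "linear": [
    [0,0,0],
    [0,0,0],
    [0,0,0]
  ],
  "roll": [0,0,0]
}}

```text
clock: 7.15
position: [0.5655, 0.3826, 0.1716]
tcp_rot: [0.632, 0.775, -0.001, 0.0]
contact_force: [0.0, 0.1, 0.7]
grip_width: 0.0191
gripper_force: 58.6
```

```bash
cat >> h.py <<'E'
def wrist(name):
    o=get_obs(); c=get_calibration('wrist'); p,d=save('wrist',name); P=cloud(c,d); return o,c,p,P,hsv(p)
E
python3 - <<'E'
from h import *
o,c,p,P,(H,S,V)=wrist('w2'); print(o['position'])
m=G(near(P,567,384,60)&((H<20)|(H>170))&(S>100)&(V>40)&(P[...,2]<.02))
print(rect(c,m,.004)); go(566,384,172,101.6)
E
```

```text
[0.56546982 0.38264731 0.17157414]
[564.1 392.8  41.8  37.5 100.7]
heading 101.6 shift [ 1.2  0.7 -0.1] roll -0.0 q7 -0.78 t 7.2
```

View pics/w2.png

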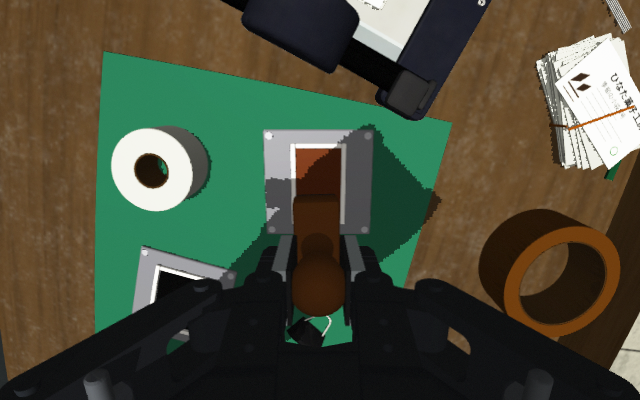

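{"op": "jog_arm", "data": {
  "linear": [
    [0,0,0.03],
    [0,0,0.06],
    [0,0,0.085],
    [0,0,0.1],
    [0,0,0.108],
    [0,0,0.112],
    [0,0,0.114],
    [0,0,0.114],
    [0,0,0.114]
  ],
  "roll": [0.5,0.5,0.5,0.5,0.5,0.5,0.5,0.5,0.5]
}}

```text
clock: 8.1
position: [0.566, 0.3842, 0.0592]
tcp_rot: [0.635, 0.772, 0.001, 0.0]
contact_force: [0.1, 0.2, -0.6]
grip_width: 0.0189
gripper_force: 58.6
```

{"op": "jog_arm", "data": {
  "linear": [
    [0,0,0],
    [0,0,0],
    [0,0,0.0005],
    [0,0,0.001],
    [0,0,0.001],
    [0,0,0.001]
  ],
  "roll": [0,0,0,0,0,0]
}}

```text
clock: 8.7
position: [0.5656, 0.3838, 0.0572]
tcp_rot: [0.635, 0.772, -0.0, -0.0]
contact_force: [0.0, 0.9, -0.4]
grip_width: 0.0194
gripper_force: 58.6
```

{"op": "jog_arm", "data": {
  "linear": [
    [0,0,0.0005],
    [0,0,0.001],
    [0,0,0.001],
    [0,0,0.001]
  ],
  "roll": [0,0,0,0]
}}

```text
clock: 9.1
position: [0.5657, 0.3839, 0.0567]
tcp_rot: [0.635, 0.772, 0.0, 0.0]
contact_force: [-1.0, -1.4, 5.5]
grip_width: 0.0193
gripper_force: 59.2
```

{"op": "jog_arm", "data": {
  "linear": [
    [0,0,0],
    [0,0,0],
    [0,0,0],
    [0,0,0],
    [0,0,0],
    [0,0,0]
  ],
  "roll": [0,0,0,0,0,0],
  "gripper": 0.7
}}

```text
clock: 9.7
position: [0.5656, 0.3838, 0.0562]
tcp_rot: [0.635, 0.772, -0.0, -0.0]
contact_force: [1.0, -0.4, 0.1]
grip_width: 0.0597
gripper_force: 0.0
```

{"op": "jog_arm", "data": {
  "linear": [
    [0,0,-0.02],
    [0,0,-0.05],
    [0,0,-0.08],
    [0,0,-0.11],
    [0,0,-0.13],
    [0,0,-0.13],
    [0,0,-0.13],
    [0,0,-0.13]
  ],
  "roll": [0,0,0,0,0,0,0,0]
}}

```text
clock: 10.5
position: [0.5652, 0.3833, 0.1851]
tcp_rot: [0.635, 0.772, -0.001, -0.0]
contact_force: [0.1, 0.4, -0.9]
grip_width: 0.0599
gripper_force: 0.0
```

Run:
```python
from h import *
o,c,p,P,(H,S,V)=wrist('w3'); print(o['position'])
q=P[near(P,566,383,40)&((H<20)|(H>170))&(S>100)&(P[...,2]>.012)]; print('zmax',q[:,2].max(),'handle',mid(q[q[:,2]>.04]))
go(601,-28,210)
```

```text
[0.56520534 0.38326172 0.18507827]
zmax 0.2567261035810803 handle (array([575.9, 390.9, 153.6]), array([ 43.2,  32.7, 206.2]))
heading 101.1 shift [-410.5  -44.   -24.5] roll 0.0 q7 -0.78 t 10.6
```

View pics/w3.png

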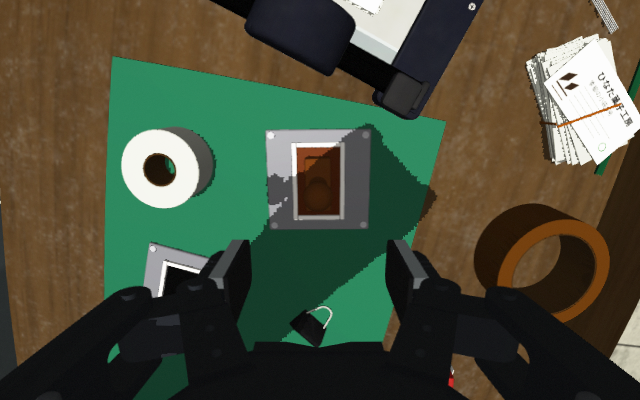

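Stamp now sits centred in the brown pocket at (317,182). Next is the glue stick.

{"op": "jog_arm", "data": {
  "linear": [
    [-0.02,0,-0.02],
    [-0.06,-0.005,-0.025],
    [-0.105,-0.01,-0.025],
    [-0.15,-0.015,-0.025],
    [-0.195,-0.02,-0.025],
    [-0.24,-0.025,-0.025],
    [-0.285,-0.03,-0.025],
    [-0.33,-0.035,-0.025],
    [-0.375,-0.04,-0.025],
    [-0.4,-0.044,-0.025]
  ],
  "roll": [8,16,24,32,40,48,56,64,72,80],
  "gripper": 0.9
}}

```text
clock: 11.55
position: [0.599, -0.0223, 0.2103]
tcp_rot: [0.984, 0.178, -0.001, 0.001]
contact_force: [0.0, -0.3, -0.6]
grip_width: 0.0768
gripper_force: 0.0
```

{"op": "jog_arm", "data": {
  "linear": [
    [0,0,0],
    [0,0,0],
    [0,0,0],
    [0,0,0]
  ],
  "roll": [8,10,10,10]
}}

```text
clock: 11.95
position: [0.5991, -0.017, 0.2107]
tcp_rot: [0.995, 0.098, -0.001, -0.0]
contact_force: [0.6, 0.3, 0.0]
grip_width: 0.0764
gripper_force: 0.0
```

Run:
```python
from h import *
o,c,p,P,(H,S,V)=wrist('w4'); print(o['position'])
m=near(P,601,-28,40)&(P[...,2]>.06)&(P[...,2]<.12); q=P[m]; print('n',m.sum(),mid(q[q[:,2]>q[:,2].max()-.008]))
cap=G(m&(H>95)&(H<130)&(S>80)); print('cap top',rect(c,cap&(P[...,2]>.08),.088))
go(601,-28,61)
```

```text
[ 0.59909264 -0.01699194  0.21065208]
n 1028 (array([603.1, -26.1,  88.6]), array([23.6, 23.5,  7.9]))
cap top [603.9 -26.   25.   22.8  11.2]
heading 11.2 shift [ -0.2  11.2 149.8] roll 0.0 q7 -1.53 t 12.0
```

View pics/w4.png

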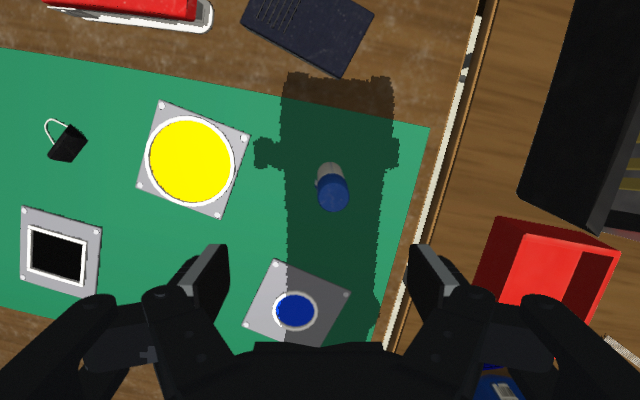

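The glue stick cap is at (332,194) and measured at (603,-26) mm. It is clear to descend.

{"op": "jog_arm", "data": {
  "linear": [
    [0.002,0.0096,0.01],
    [0.002,0.0096,0.04],
    [0.002,0.0096,0.07],
    [0.002,0.0096,0.1],
    [0.002,0.0096,0.13],
    [0.002,0.0096,0.145],
    [0.002,0.0096,0.15],
    [0.002,0.0096,0.15]
  ],
  "roll": [0,0,0,0,0,0,0,0]
}}

```text
clock: 12.8
position: [0.6032, -0.0264, 0.061]
tcp_rot: [0.995, 0.097, -0.0, -0.0]
contact_force: [-0.2, 0.7, 0.4]
grip_width: 0.0767
gripper_force: 0.0
```

{"op": "jog_arm", "data": {
  "linear": [
    [0,0,0],
    [0,0,0],
    [0,0,0],
    [0,0,0],
    [0,0,0],
    [0,0,0],
    [0,0,0],
    [0,0,0]
  ],
  "roll": [0,0,0,0,0,0,0,0],
  "gripper": 0
}}

```text
clock: 13.6
position: [0.6038, -0.0265, 0.0622]
tcp_rot: [0.995, 0.097, 0.001, 0.0]
contact_force: [-1.2, -0.1, 6.2]
grip_width: 0.0238
gripper_force: 58.5
```

{"op": "jog_arm", "data": {
  "linear": [
    [0,0,-0.01],
    [0,0,-0.03],
    [0,0,-0.06],
    [0,0,-0.09],
    [0,0,-0.11],
    [0,0,-0.12],
    [0,0,-0.12],
    [0,0,-0.12]
  ],
  "roll": [0,0,0,0,0,0,0,0]
}}

```text
clock: 14.4
position: [0.6027, -0.0263, 0.1805]
tcp_rot: [0.995, 0.097, -0.001, -0.0]
contact_force: [-0.2, -0.7, -0.9]
grip_width: 0.0238
gripper_force: 58.6
```

Run:
```python
from h import *
o,c,p,P,(H,S,V)=wrist('w5'); print(o['position'])
print('blue w5',rect(c,G(near(P,448,-20,40)&(H>100)&(H<130)&(S>120)&(P[...,2]<.02)),.004))
f=np.load('pics/w4.npz')
go(448,-20,180)
```

```text
[ 0.60265015 -0.02626399  0.18054179]
blue w5 [437.7 -18.3  14.2   5.6  20.8]
heading 11.1 shift [-150.4  -35.9    0.4] roll 0.0 q7 -1.52 t 14.4
```

{"op": "jog_arm", "data": {
  "linear": [
    [-0.01,-0.002,0],
    [-0.04,-0.007,0],
    [-0.08,-0.014,0],
    [-0.12,-0.021,0],
    [-0.155,-0.027,0],
    [-0.18,-0.032,0],
    [-0.195,-0.035,0],
    [-0.2,-0.036,0],
    [-0.2,-0.036,0],
    [-0.2,-0.036,0]
  ],
  "roll": [0,0,0,0,0,0,0,0,0,0]
}}

```text
clock: 15.45
position: [0.4007, -0.0294, 0.1812]
tcp_rot: [0.995, 0.097, 0.0, -0.0]
contact_force: [0.5, -0.2, 0.1]
grip_width: 0.0234
gripper_force: 58.6
```

Run:
```python
from h import *
o,c,p,P,(H,S,V)=wrist('w6'); print(o['position'])
m=G(near(P,448,-20,40)&(H>100)&(H<130)&(S>120)&(P[...,2]<.02))
r=rect(c,m,.004); print('blue',r); go(448,-20,180)
```

```text
[ 0.40070588 -0.02936044  0.1812468 ]
blue [449.2 -19.8  41.2  40.5 101.1]
heading 11.1 shift [48.  -0.1  1.3] roll 0.0 q7 -1.50 t 15.5
```

View pics/w6.png

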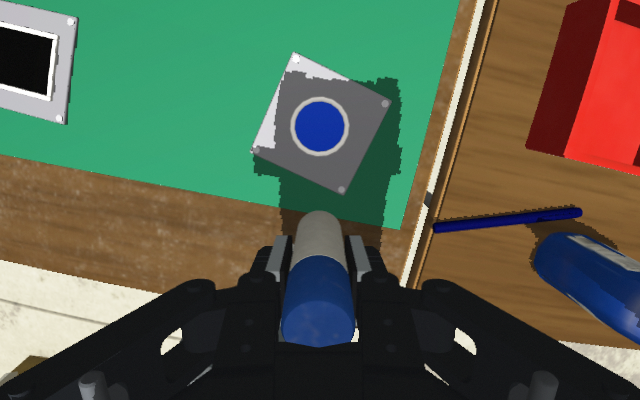

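The blue pocket is fully visible at (320,126), measured at (449.2,-19.8) mm. The glue stick is held upright.

{"op": "jog_arm", "data": {
  "linear": [
    [0.02,0,0],
    [0.04,0,0],
    [0.049,0,0.02],
    [0.049,0,0.05],
    [0.049,0,0.08],
    [0.049,0,0.1],
    [0.049,0,0.11],
    [0.049,0,0.113],
    [0.049,0,0.113],
    [0.049,0,0.113]
  ],
  "roll": [0,0,0,0,0,0,0,0,0,0]
}}

```text
clock: 16.5
position: [0.4489, -0.0199, 0.0691]
tcp_rot: [0.995, 0.097, 0.001, 0.0]
contact_force: [-0.0, -0.1, -0.8]
grip_width: 0.0238
gripper_force: 58.6
```

{"op": "jog_arm", "data": {
  "linear": [
    [0,0,0],
    [0,0,0.001],
    [0,0,0.0015],
    [0,0,0.0015],
    [0,0,0.0015]
  ],
  "roll": [0,0,0,0,0]
}}

```text
clock: 17.0
position: [0.4481, -0.02, 0.0669]
tcp_rot: [0.995, 0.097, 0.0, 0.0]
contact_force: [0.4, 0.5, -0.7]
grip_width: 0.0238
gripper_force: 58.6
```

{"op": "jog_arm", "data": {
  "linear": [
    [0,0,0.0005],
    [0,0,0.001],
    [0,0,0.0015],
    [0,0,0.0015],
    [0,0,0.0015]
  ],
  "roll": [0,0,0,0,0]
}}

```text
clock: 17.5
position: [0.4484, -0.02, 0.066]
tcp_rot: [0.995, 0.097, 0.0, 0.0]
contact_force: [-3.6, -0.9, 13.0]
grip_width: 0.0237
gripper_force: 59.9
```

{"op": "jog_arm", "data": {
  "linear": [
    [0,0,-0.0005],
    [0,0,-0.0005],
    [0,0,-0.0005],
    [0,0,-0.0005],
    [0,0,-0.0005],
    [0,0,-0.0005]
  ],
  "roll": [0,0,0,0,0,0],
  "gripper": 0.7
}}

```text
clock: 18.1
position: [0.4481, -0.02, 0.0657]
tcp_rot: [0.995, 0.097, -0.0, 0.0]
contact_force: [-0.7, -0.9, -0.1]
grip_width: 0.0594
gripper_force: 0.0
```

{"op": "jog_arm", "data": {
  "linear": [
    [0,0,-0.02],
    [0,0,-0.05],
    [0,0,-0.08],
    [0,0,-0.11],
    [0,0,-0.13],
    [0,0,-0.14],
    [0,0,-0.14],
    [0,0,-0.14]
  ],
  "roll": [0,0,0,0,0,0,0,0]
}}

```text
clock: 18.9
position: [0.4477, -0.02, 0.205]
tcp_rot: [0.995, 0.097, -0.001, 0.0]
contact_force: [-0.7, 0.5, 1.2]
grip_width: 0.0597
gripper_force: 0.0
```

Run:
```python
from h import *
o,c,p,P,(H,S,V)=wrist('w7')
m=near(P,449,-20,40)&(P[...,2]>.05)&(P[...,2]<.12); q=P[m]; print('glue',m.sum(),mid(q[q[:,2]>q[:,2].max()-.008]))
go(583,230,200,55)
```

```text
glue 1177 (array([447.9, -19.3,  92.6]), array([23.2, 23. ,  7.9]))
heading 11.1 shift [ 181.2 -219.3    4.4] roll -43.9 q7 -1.53 t 18.9
```

{"op": "jog_arm", "data": {
  "linear": [
    [0.015,-0.02,0],
    [0.04,-0.05,0],
    [0.065,-0.08,0],
    [0.09,-0.11,0],
    [0.12,-0.145,0.004],
    [0.145,-0.175,0.004],
    [0.165,-0.2,0.004],
    [0.181,-0.22,0.004],
    [0.181,-0.22,0.004],
    [0.181,-0.22,0.004]
  ],
  "roll": [-5,-10,-15,-21,-27,-33,-39,-43.5,-43.5,-43.5]
}}

```text
clock: 19.95
position: [0.5827, 0.2315, 0.2002]
tcp_rot: [0.888, 0.459, -0.001, -0.0]
contact_force: [0.4, -0.3, -0.1]
grip_width: 0.06
gripper_force: 0.0
```

Run:
```python
from h import *
o,c,p,P,(H,S,V)=wrist('w8'); print(o['position'])
m=near(P,585,231,35)&(V<70)&(S<90); b=G(m&(P[...,2]>.0))
ys,xs=np.nonzero(b); print(xs.min(),xs.max(),ys.min(),ys.max(),b.sum())
for z in(0,.01,.019): print(rect(c,b,z))
hi=G(near(P,585,231,35)&(P[...,2]>.012)); q=P[hi>0]; print('hi',q[:,2].max(),mid(q),rect(c,hi,.015))
go(583,230,180,54)
cv2.imwrite('pics/w8c.png',cv2.resize(p[100:300,220:420,::-1],(600,600)))
```

```text
[0.58265372 0.23153763 0.2001694 ]
169 466 165 399 22615
[483.5  94.3 361.7 210.  144.8]
[487.8 100.3 350.4 203.4 144.8]
[491.7 105.7 340.1 197.5 144.8]
hi 0.27714064592568755 (array([586. , 234.4, 144.6]), array([ 67.6,  57.5, 265. ])) [490.5 103.  345.9 200.2 144.8]
heading 54.6 shift [-0.1  0.4 20.5] roll 0.6 q7 -1.29 t 20.0
```

View pics/w8c.png

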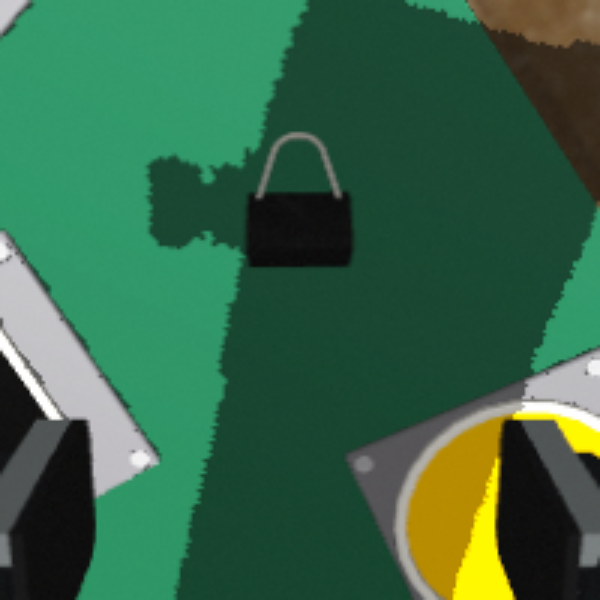

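The clip is aligned with the tool, its body at about pixel (320,177) with handles pointing up in the image.

Run:
```python
from h import *
o=get_obs(); c=get_calibration('wrist'); f=np.load('pics/w8.npz'); P=cloud(c,f['d']); H,S,V=hsv(f['p'])
m=near(P,585,231,35)&(P[...,2]<.04)&(P[...,2]>-.01)
b=G(m&(V<45)&(S<120)&~((H>60)&(H<95)&(S>60))); ys,xs=np.nonzero(b); print(xs.min(),xs.max(),ys.min(),ys.max(),b.sum())
T=R.from_quat(o['tcp_rot']); L=T.inv().apply((P-o['position']).reshape(-1,3)).reshape(P.shape)*1000
for v in range(162,194,3):
    k=b[v]>0
    if k.any(): print(v,'tool x,y', L[v][k][:,0].mean().round(1),L[v][k][:,1].min().round(1),L[v][k][:,1].max().round(1),'z',(P[v][k][:,2].mean()*1000).round(1))
print(o['position'])
```

```text
303 336 165 188 771
165 tool x,y 13.2 -9.4 11.1 z 5.6
168 tool x,y 11.1 -13.9 15.6 z 9.8
171 tool x,y 9.1 -13.8 15.4 z 13.9
174 tool x,y 7.2 -13.6 16.1 z 18.2
177 tool x,y 5.0 -13.5 16.0 z 21.0
180 tool x,y 2.5 -13.5 16.0 z 22.2
183 tool x,y -0.5 -13.5 16.1 z 21.2
186 tool x,y -5.1 -12.9 15.7 z 13.3
[0.58276577 0.23038587 0.20053985]
```

{"op": "jog_arm", "data": {
  "linear": [
    [0.0025,0.001,0.03],
    [0.0025,0.001,0.07],
    [0.0025,0.001,0.11],
    [0.0025,0.001,0.14],
    [0.0025,0.001,0.16],
    [0.0025,0.001,0.167],
    [0.0025,0.001,0.1705],
    [0.0025,0.001,0.1705],
    [0.0025,0.001,0.1705],
    [0.0025,0.001,0.1705]
  ],
  "roll": [0,0,0,0,0,0,0,0,0,0]
}}

```text
clock: 21.0
position: [0.5863, 0.2325, 0.0325]
tcp_rot: [0.889, 0.459, 0.001, 0.0]
contact_force: [-0.2, -0.4, -0.2]
grip_width: 0.0598
gripper_force: 0.0
```

{"op": "jog_arm", "data": {
  "linear": [
    [0,0,0],
    [0,0,0],
    [0,0,0],
    [0,0,0],
    [0,0,0],
    [0,0,0],
    [0,0,0],
    [0,0,0]
  ],
  "roll": [0,0,0,0,0,0,0,0],
  "gripper": 0
}}

```text
clock: 21.8
position: [0.5861, 0.2324, 0.0321]
tcp_rot: [0.889, 0.459, 0.001, 0.0]
contact_force: [-0.9, -0.7, 6.1]
grip_width: 0.0301
gripper_force: 59.5
```

{"op": "jog_arm", "data": {
  "linear": [
    [0,0,-0.01],
    [0,0,-0.03],
    [0,0,-0.06],
    [0,0,-0.09],
    [0,0,-0.11],
    [0,0,-0.12],
    [0,0,-0.12],
    [0,0,-0.12]
  ],
  "roll": [0,0,0,0,0,0,0,0]
}}

```text
clock: 22.6
position: [0.5853, 0.2318, 0.1506]
tcp_rot: [0.889, 0.459, -0.001, 0.0]
contact_force: [-0.8, -0.2, -1.0]
grip_width: 0.0303
gripper_force: 59.4
```

Run:
```python
from h import *
go(457,200,150,85)
```

```text
heading 54.6 shift [-100.3  -86.1    0.7] roll -30.4 q7 -1.32 t 22.6
```

{"op": "jog_arm", "data": {
  "linear": [
    [-0.01,-0.01,0],
    [-0.03,-0.025,0],
    [-0.05,-0.043,0],
    [-0.07,-0.06,0],
    [-0.085,-0.075,0],
    [-0.095,-0.082,0],
    [-0.1,-0.086,0],
    [-0.1,-0.086,0],
    [-0.1,-0.086,0]
  ],
  "roll": [-4,-8,-12,-17,-22,-26,-30.4,-30.4,-30.4]
}}

```text
clock: 23.5
position: [0.4575, 0.2003, 0.1506]
tcp_rot: [0.738, 0.675, -0.001, -0.0]
contact_force: [0.6, -0.4, -0.6]
grip_width: 0.03
gripper_force: 59.4
```

Run:
```python
from h import *
o,c,p,P,(H,S,V)=wrist('w9'); print(o['position'])
m=G(near(P,461,247,42)&(V<60)&(P[...,2]<.02)&~((H>60)&(H<95)&(S>60)))
r=rect(c,m,.004); print('black',r)
a=np.radians(r[4]); go(r[0]-9*np.cos(a),r[1]-9*np.sin(a),36,r[4])
```

```text
[0.45754088 0.20027664 0.1505835 ]
black [459.6 244.6  59.   48.5  84.9]
heading 84.9 shift [ 35.1  -2.  114.7] roll -0.0 q7 -0.92 t 23.6
```

View pics/w9.png

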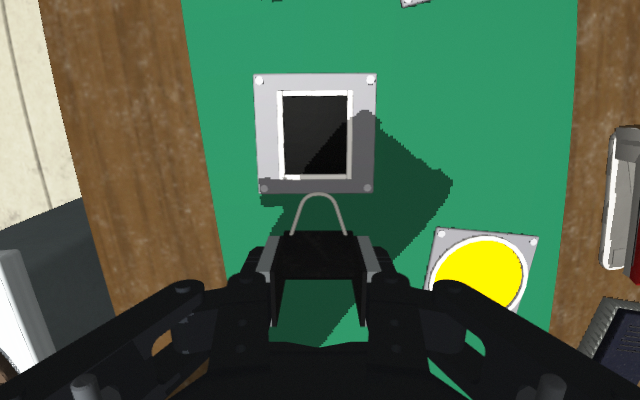

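The clip is held level with its handles at (318,215). The black pocket at (315,135) measures 59 × 48.5 mm.

{"op": "jog_arm", "data": {
  "linear": [
    [0.015,-0.001,0],
    [0.03,-0.002,0.01],
    [0.035,-0.002,0.04],
    [0.035,-0.002,0.07],
    [0.035,-0.002,0.095],
    [0.035,-0.002,0.107],
    [0.035,-0.002,0.1125],
    [0.035,-0.002,0.1125],
    [0.035,-0.002,0.1125],
    [0.035,-0.002,0.1125]
  ],
  "roll": [0,0,0,0,0,0,0,0,0,0]
}}

```text
clock: 24.55
position: [0.4594, 0.236, 0.0398]
tcp_rot: [0.737, 0.675, 0.001, 0.0]
contact_force: [-0.2, -0.1, 0.4]
grip_width: 0.03
gripper_force: 59.4
```

{"op": "jog_arm", "data": {
  "linear": [
    [0,0,0],
    [0,0,0.0005],
    [0,0,0.001],
    [0,0,0.0015],
    [0,0,0.0015],
    [0,0,0.0015]
  ],
  "roll": [0,0,0,0,0,0]
}}

```text
clock: 25.15
position: [0.4586, 0.2355, 0.0372]
tcp_rot: [0.737, 0.676, -0.0, 0.0]
contact_force: [0.4, 0.2, -0.4]
grip_width: 0.0298
gripper_force: 59.4
```

{"op": "jog_arm", "data": {
  "linear": [
    [0,0,0.0005],
    [0,0,0.001],
    [0,0,0.001],
    [0,0,0.001]
  ],
  "roll": [0,0,0,0]
}}

```text
clock: 25.55
position: [0.4587, 0.2356, 0.0363]
tcp_rot: [0.737, 0.676, -0.0, 0.0]
contact_force: [0.6, 0.4, -0.2]
grip_width: 0.0302
gripper_force: 59.4
```

{"op": "jog_arm", "data": {
  "linear": [
    [0,0,0.0005],
    [0,0,0.001],
    [0,0,0.001],
    [0,0,0.001]
  ],
  "roll": [0,0,0,0]
}}

```text
clock: 25.95
position: [0.4587, 0.2356, 0.036]
tcp_rot: [0.737, 0.676, 0.0, 0.0]
contact_force: [-2.8, -1.8, 11.1]
grip_width: 0.0299
gripper_force: 60.6
```

{"op": "jog_arm", "data": {
  "linear": [
    [0,0,-0.0005],
    [0,0,-0.0005],
    [0,0,-0.0005],
    [0,0,-0.0005],
    [0,0,-0.0005],
    [0,0,-0.0005]
  ],
  "roll": [0,0,0,0,0,0],
  "gripper": 0.55
}}

```text
clock: 26.55
position: [0.4587, 0.2356, 0.0357]
tcp_rot: [0.737, 0.676, -0.0, -0.0]
contact_force: [0.2, -0.1, 0.8]
grip_width: 0.0466
gripper_force: 0.0
```

{"op": "jog_arm", "data": {
  "linear": [
    [0,0,-0.01],
    [0,0,-0.03],
    [0,0,-0.06],
    [0,0,-0.1],
    [0,0,-0.13],
    [0,0,-0.15],
    [0,0,-0.15],
    [0,0,-0.15]
  ],
  "roll": [0,0,0,0,0,0,0,0]
}}

```text
clock: 27.35
position: [0.4587, 0.2355, 0.1863]
tcp_rot: [0.737, 0.675, 0.0, 0.0]
contact_force: [-0.8, -0.3, 0.2]
grip_width: 0.0471
gripper_force: 0.0
```

Run:
```python
from h import *
o,c,p,P,(H,S,V)=wrist('w10'); cv2.imwrite('pics/w10c.png',cv2.resize(p[60:260,220:420,::-1],(600,600)))
go(437,375,180,60)
```

```text
heading 85.0 shift [137.4 -33.5   5.4] roll 25.0 q7 -0.95 t 27.4
```

View pics/w10c.png

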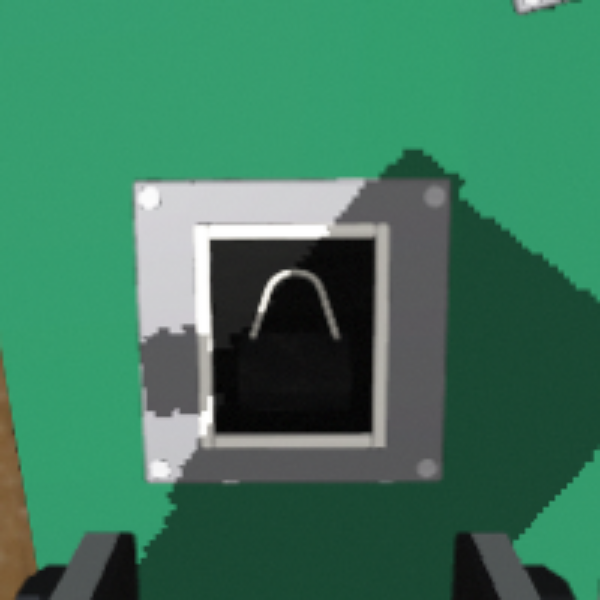

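The clip lies lengthwise inside the black pocket, clear of the lip on all sides. Next is the label roll.

{"op": "jog_arm", "data": {
  "linear": [
    [0.015,-0.004,0],
    [0.04,-0.01,0],
    [0.07,-0.017,0],
    [0.1,-0.024,0],
    [0.12,-0.03,0],
    [0.13,-0.032,0],
    [0.137,-0.0335,0],
    [0.137,-0.0335,0],
    [0.137,-0.0335,0],
    [0.137,-0.0335,0]
  ],
  "roll": [3,7,12,17,21,25,25,25,25,25],
  "gripper": 1
}}

```text
clock: 28.4
position: [0.4376, 0.3739, 0.1855]
tcp_rot: [0.866, 0.5, -0.0, 0.0]
contact_force: [-0.1, -0.0, 0.5]
grip_width: 0.0852
gripper_force: 0.0
```

Run:
```python
from h import *
o,c,p,P,(H,S,V)=wrist('w11'); print(o['position'])
m=G(near(P,437,375,45)&(P[...,2]>.034)&(P[...,2]<.055)); q=P[m>0]; print(m.sum(),mid(q),rect(c,m,.038))
r=rect(c,m,.038); go(r[0],r[1],34,60)
```

```text
[0.43762726 0.37386591 0.18549222]
4238 (array([438.4, 376.6,  38.7]), array([63. , 63.7,  9. ])) [438.2 376.2  64.5  63.   59.9]
heading 60.0 shift [  2.3  -0.7 151.6] roll -0.0 q7 -1.58 t 28.4
```

{"op": "jog_arm", "data": {
  "linear": [
    [0.0023,-0.0007,0.02],
    [0.0023,-0.0007,0.05],
    [0.0023,-0.0007,0.08],
    [0.0023,-0.0007,0.11],
    [0.0023,-0.0007,0.135],
    [0.0023,-0.0007,0.147],
    [0.0023,-0.0007,0.152],
    [0.0023,-0.0007,0.152],
    [0.0023,-0.0007,0.152]
  ],
  "roll": [0,0,0,0,0,0,0,0,0]
}}

```text
clock: 29.35
position: [0.4384, 0.3779, 0.0349]
tcp_rot: [0.866, 0.5, 0.001, -0.0]
contact_force: [0.8, -0.1, 0.7]
grip_width: 0.0856
gripper_force: 0.0
```

{"op": "jog_arm", "data": {
  "linear": [
    [0,0,0],
    [0,0,0],
    [0,0,0],
    [0,0,0],
    [0,0,0],
    [0,0,0],
    [0,0,0],
    [0,0,0]
  ],
  "roll": [0,0,0,0,0,0,0,0],
  "gripper": 0
}}

```text
clock: 30.15
position: [0.4383, 0.3777, 0.0352]
tcp_rot: [0.866, 0.5, 0.001, 0.0]
contact_force: [-0.8, -1.5, 9.1]
grip_width: 0.0616
gripper_force: 64.6
```

{"op": "jog_arm", "data": {
  "linear": [
    [0,0,-0.01],
    [0,0,-0.03],
    [0,0,-0.06],
    [0,0,-0.09],
    [0,0,-0.115],
    [0,0,-0.13],
    [0,0,-0.13],
    [0,0,-0.13]
  ],
  "roll": [0,0,0,0,0,0,0,0]
}}

```text
clock: 30.95
position: [0.4378, 0.3771, 0.1638]
tcp_rot: [0.866, 0.5, 0.0, 0.0]
contact_force: [-0.5, -0.2, -2.3]
grip_width: 0.0622
gripper_force: 66.0
```

Run:
```python
from h import *
go(535,99,165,5)
```

```text
heading 60.0 shift [-192.2  223.3   -1.1] roll 55.0 q7 -1.60 t 30.9
```

{"op": "jog_arm", "data": {
  "linear": [
    [-0.01,0.01,0],
    [-0.03,0.03,0],
    [-0.05,0.06,0],
    [-0.075,0.09,0],
    [-0.1,0.12,0],
    [-0.125,0.15,0],
    [-0.15,0.175,0],
    [-0.17,0.2,0],
    [-0.187,0.215,0],
    [-0.192,0.223,0]
  ],
  "roll": [3,8,14,20,26,32,38,44,50,55]
}}

```text
clock: 31.95
position: [0.5344, 0.0946, 0.1625]
tcp_rot: [0.999, 0.038, -0.001, 0.001]
contact_force: [0.2, 1.5, -1.4]
grip_width: 0.0612
gripper_force: 66.0
```

{"op": "jog_arm", "data": {
  "linear": [
    [0,0,0],
    [0,0,0],
    [0,0,0]
  ],
  "roll": [0,0,0]
}}

```text
clock: 32.25
position: [0.5343, 0.1003, 0.1634]
tcp_rot: [0.999, 0.045, -0.0, -0.0]
contact_force: [0.1, -0.4, -1.7]
grip_width: 0.0621
gripper_force: 66.0
```

Run:
```python
from h import *
o,c,p,P,(H,S,V)=wrist('w12'); print(o['position'])
m=G(near(P,590,104,50)&(H>18)&(H<38)&(S>120)&(P[...,2]<.02))
r=rect(c,m,.004); print('yellow',r); go(r[0],r[1],40,5)
```

```text
[0.53427154 0.10031018 0.16341318]
yellow [589.2 108.2  80.3  80.3 141.9]
heading 5.1 shift [ 55.4  -2.8 123.5] roll 0.1 q7 -1.89 t 32.3
```

View pics/w12.png

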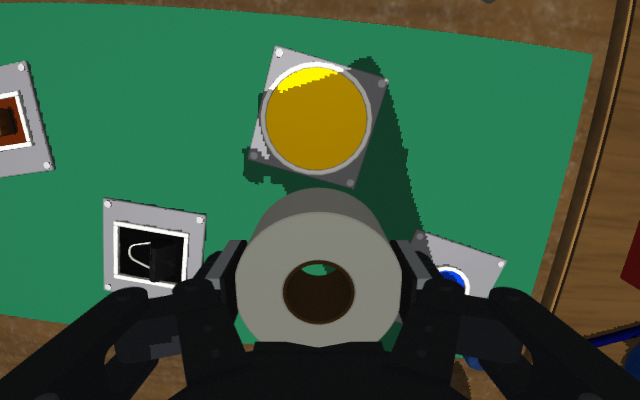

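The yellow pocket is fully visible at (317,118), measured as an 80 mm circle at (589,108) mm. The roll is held level.

{"op": "jog_arm", "data": {
  "linear": [
    [0.02,-0.001,0],
    [0.045,-0.002,0],
    [0.056,-0.003,0.02],
    [0.056,-0.003,0.05],
    [0.056,-0.003,0.08],
    [0.056,-0.003,0.105],
    [0.056,-0.003,0.118],
    [0.056,-0.003,0.122],
    [0.056,-0.003,0.122],
    [0.056,-0.003,0.122]
  ],
  "roll": [0,0,0,0,0,0,0,0,0,0]
}}

```text
clock: 33.3
position: [0.5912, 0.1078, 0.043]
tcp_rot: [0.999, 0.044, 0.001, -0.0]
contact_force: [0.5, -0.6, -1.0]
grip_width: 0.0617
gripper_force: 65.9
```

{"op": "jog_arm", "data": {
  "linear": [
    [0,0,0],
    [0,0,0.0005],
    [0,0,0.001],
    [0,0,0.001],
    [0,0,0.001]
  ],
  "roll": [0,0,0,0,0]
}}

```text
clock: 33.8
position: [0.5904, 0.1073, 0.0409]
tcp_rot: [0.999, 0.044, 0.0, 0.0]
contact_force: [0.4, -0.4, -1.8]
grip_width: 0.0617
gripper_force: 65.9
```

{"op": "jog_arm", "data": {
  "linear": [
    [0,0,0.0005],
    [0,0,0.001],
    [0,0,0.0015],
    [0,0,0.0015],
    [0,0,0.0015]
  ],
  "roll": [0,0,0,0,0]
}}

```text
clock: 34.3
position: [0.5904, 0.1074, 0.0393]
tcp_rot: [0.999, 0.044, -0.0, 0.0]
contact_force: [0.1, 0.4, -0.3]
grip_width: 0.0616
gripper_force: 66.1
```

{"op": "jog_arm", "data": {
  "linear": [
    [0,0,0.0005],
    [0,0,0.0005],
    [0,0,0.0005]
  ],
  "roll": [0,0,0]
}}

```text
clock: 34.6
position: [0.5904, 0.1074, 0.0392]
tcp_rot: [0.999, 0.044, 0.0, 0.0]
contact_force: [-2.3, -1.2, 5.9]
grip_width: 0.0615
gripper_force: 66.8
```

{"op": "jog_arm", "data": {
  "linear": [
    [0,0,0],
    [0,0,0],
    [0,0,0],
    [0,0,0],
    [0,0,0],
    [0,0,0]
  ],
  "roll": [0,0,0,0,0,0],
  "gripper": 1
}}

```text
clock: 35.2
position: [0.5904, 0.1073, 0.0388]
tcp_rot: [0.999, 0.044, 0.0, 0.0]
contact_force: [-0.2, 0.0, -0.2]
grip_width: 0.0854
gripper_force: 0.0
```

{"op": "jog_arm", "data": {
  "linear": [
    [0,0,-0.02],
    [0,0,-0.05],
    [0,0,-0.09],
    [0,0,-0.13],
    [0,0,-0.17],
    [0,0,-0.2],
    [0,0,-0.22],
    [0,0,-0.22],
    [0,0,-0.22]
  ],
  "roll": [0,0,0,0,0,0,0,0,0]
}}

```text
clock: 36.1
position: [0.5903, 0.1074, 0.2587]
tcp_rot: [0.999, 0.044, 0.0, 0.0]
contact_force: [0.1, 0.2, -0.4]
grip_width: 0.0856
gripper_force: 0.0
```

Run:
```python
from h import *
o,c,p,P,(H,S,V)=wrist('w13'); print(o['position'])
m=G(near(P,590,107,45)&(P[...,2]>.036)&(P[...,2]<.06)); print('roll',mid(P[m>0])[0],rect(c,m,.042))
save('scene','s1'); save('top','t1')
a=cv2.imread('pics/w13.png'); b=cv2.imread('pics/s1.png')[120:360,140:460]
cv2.imwrite('pics/fin.png',np.vstack([cv2.resize(a,(480,300)),cv2.resize(b,(480,300))]))
```

```text
[0.5903449  0.10735578 0.25871844]
roll [589.  108.2  41.7] [589.  108.2  64.4  62.5   5. ]
```

View pics/fin.png

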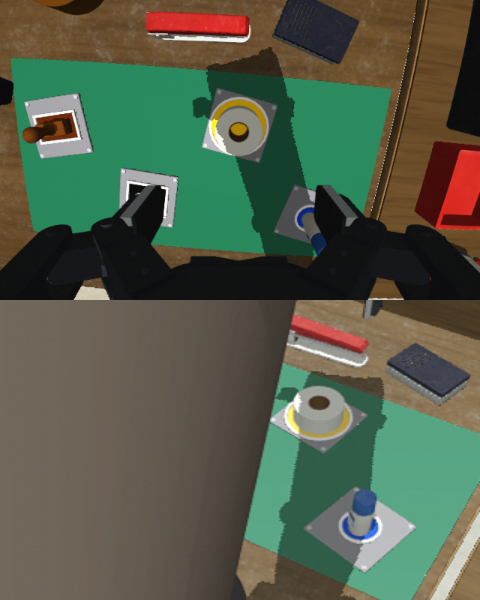

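The final views show the roll centred in the yellow pocket (238,128), the glue stick upright in blue and the stamp in brown. The stapler and card box have not moved, and the gripper is clear of everything.

```bash
python3 -c "
from rig import *
print(hand_in())"
```

```text
the job is handed in; nothing more can be done
None
```

All four items are in their own pockets, placed in the order asked. They are upright, and the stamp and clip lie lengthwise. The stapler and card box were not touched, and I handed the job in at about 36 s of the 93 s allowed.

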